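# Free a seized jaw clamp and clamp a circuit board

## Task

The orange clamp knob on the sliding jaw of the circuit-board fixture has seized with baked flux. Rock it to and fro in small arcs, easing off each time as soon as it binds (forcing it cracks its plastic hub), until it breaks free and can be backed off anticlockwise so that the jaw is loose; then slide the jaw up until the board sits snug between both jaws, pressing only lightly, and turn the knob tight again. Let go, and leave everything else on the bench where it is.

Things in the scene. Friction and masses are not known exactly. Their poses are not given: they have to be found in the camera images.
- fixture: Circuit-board fixture: dark base plate 110 (x) by 250 (y) by 16 mm, fixed to the bench by suction feet. Origin: centre of its underside, z up, y along its length. The fixed aluminium jaw (top at 34 mm) is at its -y end, its clamping face 90 mm from the origin; the sliding jaw, on the +y side, closes towards -y. Two grey rests carry the board at 22 mm height.
- jaw_face (a point): Middle of the sliding jaw's clamping face, 23 mm above the fixture's underside. The sliding jaw is an aluminium block 60 mm wide, 52 mm long behind its face (towards +y), top at 40 mm above the fixture's underside; axes as the fixture's.
- jaw (a joint): Position of the sliding jaw along the fixture's y, m: 0 when its face is one board length (80 mm) from the fixed jaw's face, growing as it opens (-0.02 to 0.055). Clamped, it holds against about 15 N; with the knob slack it slides with 1 to 2 N. It is moved by pushing or pulling on the knob.
- knob_grip (a point): Where to grip the knob: on its vertical axis, 12 mm below its top, 74 mm above the fixture's underside, 28 mm behind the jaw's face. The knob is an orange plastic wing: an upright bar 42 mm long (this point's x axis, along the fixture's x at the start), 12 mm thick (y), 36 mm high, over a hub disc 25 mm across whose top is 23 mm below this point. Grip across the 12 mm from above.
- stem (a joint): Turn of the knob's screw, rad: 0 as found, positive = anticlockwise from above = loosening. Seized, each stroke moves it a little (up to 0.28 N m), then binds hard; only a full stroke back (binds near -0.06) lets the next loosening stroke go further. After 3 or 4 loosening strokes (0.05 to 0.12 rad) it is free (0.1 N m beyond 0.4). Jaw slack above 0.5, clamped below 0.1; tight is -0.1, a stop.
- wing (a joint): Elastic wind-up of the plastic wing on the brass screw, rad: 0 without load, positive when turned anticlockwise, 2.5 N m per rad (so 0.13 rad at 0.33 N m). The hub cracks beyond 0.2 rad (0.5 N m) either way.
- board: The loose blue circuit board, 60 (x) by 80 (y) by 2 mm with components up to 6 mm high on top, 40 g, lying on the fixture's rests between the jaws, a few mm off the fixed jaw; origin at the centre of its underside, axes about the fixture's. Snug against the fixed jaw its origin lies at y = -50 mm in the fixture. More than 25 N from the jaw would crush its edge.
- tweezers: Steel tweezers 120 mm long, lying beside the fixture. Leave it where it is.
- syringe: Flux syringe, 17 mm thick, 112 mm long, lying beside the fixture. Leave it where it is.
- spudger: Blue plastic prying tool 110 mm long, lying beside the fixture. Leave it where it is.
- back_cover: Black plastic half shell 55 x 100 x 10 mm, lying open beside the fixture. Leave it where it is.
- multimeter: Red and black multimeter 185 x 88 x 48 mm, lying flat. Leave it where it is.
- solder_spool: Blue spool of solder, 54 mm across, 42 mm high, standing. Leave it where it is.
- flux_tin: Open brass tin of flux, 64 mm across, 24 mm high. Leave it where it is.
Mind the look-alikes: they are no part of the job. What is shaped like the board but white is not meant.

How it is judged:
By the outcome, as a careful person would: the job done as asked, in the order asked, and still so for the second after the job is handed in, with the robot touching nothing.
It also fails if it takes over 67 s, if anything falls off the work surface, if the arm or the gripper's body presses on something with over 40 N, if the wrist force passes 120 N, or if a joint passes its speed limit or range.

## Robot

A 6-joint arm with a two-finger parallel gripper is mounted at the origin on the work surface. World frame = base frame: x ahead of the robot, y to its left, z up, the work surface at z = 0. Lengths are in m, angles in rad, forces in N, time in s.
With the tool pointing down it reaches from about 0.375 to 0.925 m from the base axis. Payload 5.7 kg.
Tool frame: the origin (TCP) lies on the centre line of the jaws, within the pads' length; the fingertips stand 25 mm ahead of it and the grasp point (between the pads) lies 6 mm ahead of it (finger_overhang is the distance from the TCP to the fingertips, in m); z points along the fingers, y is the line along which they close (so a half turn about z gives the same grasp; the last joint's range is limited). The gripper opens to 88 mm and grips with 3 to 60 N. Pads are 20 mm wide; open, the fingers measure 115 mm over their backs; the gripper's body (75 mm by 178 mm) begins 61 mm behind the grasp point.
Start: joints at [-1.337, 0.359, 1.51, -0, 1.272, -0.115], TCP at [0.205, -0.564, 0.248] pointing down, gripper open.
Joint ranges: [-2.97, 2.97], [-1.01, 2.36], [0.21, 2.38], [-0.96, 4.11], [0.2, 2.71], [-2.98, 2.98]. Speed limits (rad/s): [2.39, 2.39, 3.14, 3.14, 3.14, 3.14].

## Interface

Orientations are given as a rotation vector (axis times angle).
In Python, from rig import observe, snapshot, camera_info, sign_off, finger_overhang gives the robot as it stands.
- The arm moves only by the tool move_arm, never from a script. Its arguments are lists of equal length, an entry for each row: "xyz": the shift along the tool's x, y, z in m, a list of three; "spin": the turn about the tool's z in rad. In form: {"xyz": [[tx, ty, tz], ...], "spin": [spin, ...]}. A call has 1 to 20 rows; each row is the pose to reach, as a shift and turn from the pose commanded when the call began, along the tool's axes at that moment; what a row does not reach only later rows make up. A row lasts 1/12 s, in which the tool goes at most 41.7 mm and 7.16 degrees, less where a joint would pass 70% of its speed; a pose out of reach is approached as far as the arm can. A call with a gripper value outside its range is refused whole. "jaw" is the gripper command: -1 is fully open, 1 is shut, values between are in proportion, set as the call begins (left out, the last holds). The fingers move at their own pace and stop on an object; "squeeze" is the grip in N (left out, the last holds). Time passes only in rows, so rows that repeat a pose let the fingers close. It gives the time, the measured TCP pose, the force, the opening and the grip force at its end, in the units of the state.
- observe(): the state, without advancing time (a new reading comes with each control period).
- snapshot(name): name is "scene" or "top"; returns the picture (400x640x3 uint8, blue, green, red); there is no depth.
- camera_info(name): a dict with "mtx" (3x3 intrinsics, pixels), "R" (3x3) and "t" (3): a world point X has camera coordinates R X + t. Camera axes: x right, y down, z forward; pixel columns grow to the right and rows downward; lengths in m; the calibration is good to about 2 mm. A picture is of the moment at which its call begins. camera_info takes no time and is no camera call.
- sign_off(): hands the job in; it is judged then, once.
The state is a dict: "t": time; "joint_positions": joint angles; "qd": joint speeds; "joint_efforts": joint torques, N m; "ee_pos": TCP position; "ee_rot": TCP orientation; "wrist_force": force on the tool from outside, world axes, zero at the start; "torque": the same for the moment, N m; "gripper_width": finger opening in m; "gripper_force": force on a finger pad.
Only numpy, scipy, OpenCV 4.12 (cv2) and the standard library are available. Lean on these libraries where they do the work, as an engineer would, in place of code of your own. Each camera call takes 0.05 s, during which the arm holds its last target. There are 200 camera calls.

## Working session

There is one attempt and no reset: what is moved stays moved. The work goes in short steps, Python scripts to look and compute and a tool call to move; the robot and the scene stay as the last step left them, time stands still between calls to the robot, and variables do not carry over. Pictures are saved under pics/ and viewed, at most 10 in all, crops included, and the job is handed in when it is done.

Besides the shell and the picture viewer there is one more tool, called after "Call:" by a JSON object that holds its "method" and its "body", one argument or row to a line. move_arm: Moves the arm, as the interface text tells. Its arguments: {"type":"object","properties":{"xyz":{"type":"array","items":{"type":"array","items":{"type":"number"}}},"spin":{"type":"array","items":{"type":"number"}},"jaw":{"type":"number"},"squeeze":{"type":"number"}},"required":["xyz","spin"]}

```bash
mkdir -p pics; python3 - <<'E'
from rig import *
import cv2,numpy as np
for n in("scene","top"):
    im=snapshot(n); cv2.imwrite(f"pics/{n}0.png",im)
    c=camera_info(n); print(n,np.round(c["mtx"],1).tolist(),np.round(c["R"],3).tolist(),np.round(c["t"],3).tolist())
    h=cv2.cvtColor(im,cv2.COLOR_BGR2HSV); m=cv2.inRange(h,(5,140,120),(20,255,255))
    k,_,s,ce=cv2.connectedComponentsWithStats(m)
    print([(s[i].tolist(),ce[i].round(1).tolist()) for i in range(1,k) if s[i,4]>25])
s=observe();print({k:np.round(v,3).tolist() for k,v in s.items()})
E
```

```text
scene [[460.8, 0.0, 321.9], [0.0, 460.8, 197.6], [0.0, 0.0, 1.0]] [[-0.604, 0.797, 0.011], [0.642, 0.494, -0.587], [-0.473, -0.347, -0.81]] [0.306, -0.301, 1.441]
[]
top [[413.1, 0.0, 324.3], [0.0, 413.1, 197.5], [0.0, 0.0, 1.0]] [[-0.011, -1.0, -0.015], [-0.99, 0.013, -0.142], [0.142, 0.013, -0.99]] [0.031, 0.561, 1.081]
[([453, 92, 12, 8, 44], [458.4, 94.3]), ([570, 183, 47, 8, 74], [593.0, 185.1]), ([298, 185, 7, 15, 68], [300.6, 192.2]), ([156, 192, 31, 73, 169], [167.4, 230.4]), ([581, 247, 21, 2, 31], [589.7, 247.5]), ([584, 253, 34, 4, 59], [599.5, 254.7])]
{'t': 0.1, 'joint_positions': [-1.337, 0.359, 1.511, 0.0, 1.272, -0.115], 'qd': [-0.001, -0.001, -0.0, 0.0, 0.001, 0.001], 'joint_efforts': [0.0, -51.636, -27.141, 0.068, 0.028, -0.0], 'ee_pos': [0.205, -0.563, 0.247], 'ee_rot': [-3.092, -0.545, 0.0], 'wrist_force': [0.104, -0.096, 0.654], 'torque': [0.01, -0.0, 0.017], 'gripper_force': 0.0, 'gripper_width': 0.088}
```

View pics/scene0.png

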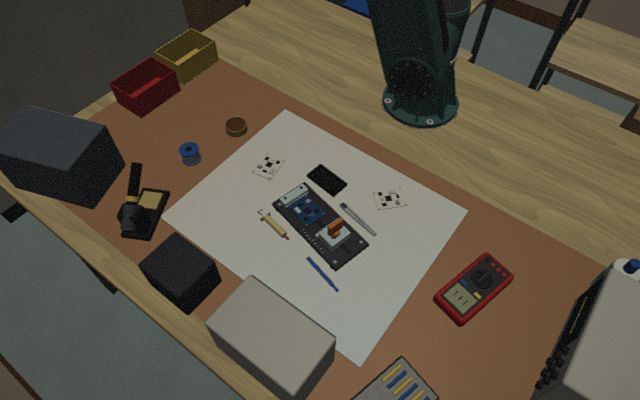

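View pics/top0.png

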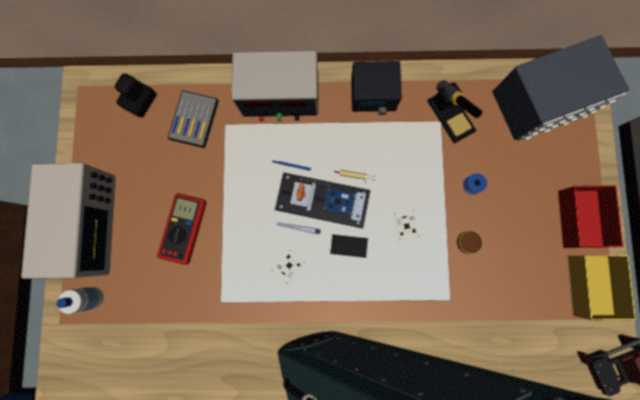

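Top view: fixture centred about (323,200), knob about (301,192), with the fixture's +y pointing left in the image (slightly up). In the scene view the knob is at about (336,230). The white look-alike boards lie at (290,265) and (407,224) in the top view.

```bash
cat > h.py <<'E'
from rig import *
import cv2,numpy as np
def ray(n,uv,z):
    c=camera_info(n);R=np.array(c["R"]);t=np.array(c["t"]);C=-R.T@t
    d=R.T@np.linalg.inv(c["mtx"])@[uv[0],uv[1],1]
    return C+d*(z-C[2])/d[2]
def pix(n,X):
    c=camera_info(n);p=np.array(c["mtx"])@(np.array(c["R"])@X+c["t"]);return p[:2]/p[2]
def tri(a,b):
    A=[];B=[]
    for n,uv in(("scene",a),("top",b)):
        c=camera_info(n);P=np.array(c["mtx"])@np.c_[c["R"],c["t"]];A+=[P]
    X=cv2.triangulatePoints(A[0],A[1],np.array(a,float),np.array(b,float)).ravel()
    return X[:3]/X[3]
def orange(im,roi):
    x,y,w,h=roi;hs=cv2.cvtColor(im,cv2.COLOR_BGR2HSV)
    m=cv2.inRange(hs,(3,110,70),(16,255,255));q=np.zeros_like(m);q[y:y+h,x:x+w]=m[y:y+h,x:x+w];return q
E
python3 - <<'E'
from h import *
ims={n:cv2.imread(f"pics/{n}0.png") for n in("scene","top")}
for n,roi in(("scene",(315,205,45,50)),("top",(280,170,50,45))):
    m=orange(ims[n],roi);p=cv2.findNonZero(m);print(n,len(p),cv2.boundingRect(p),p.mean((0,1)),cv2.minAreaRect(p))
im=ims["top"];g=im.max(2);m=np.zeros_like(g);m[165:232,268:378]=(g[165:232,268:378]<75)*255
k,l,s,ce=cv2.connectedComponentsWithStats(m)
for i in range(1,k):
    if s[i,4]>40: print(s[i],ce[i])
i=1+np.argmax(s[1:,4]);p=cv2.findNonZero((l==i).astype(np.uint8));r=cv2.minAreaRect(p);b=cv2.boxPoints(r);print(r)
W=np.array([ray("top",q,.016) for q in b]);print(W.round(4),W.mean(0),[np.linalg.norm(W[i]-W[i-1]).round(4) for i in range(4)])
a=cv2.resize(ims["top"][160:240,265:385],None,fx=6.6,fy=6.6,interpolation=cv2.INTER_CUBIC)
cv2.imwrite("pics/topc.png",a)
a=cv2.resize(ims["scene"][175:280,260:380],None,fx=5.5,fy=5.5,interpolation=cv2.INTER_CUBIC);cv2.imwrite("pics/scc.png",a)
E
```

```text
scene 102 (328, 217, 15, 19) [335.35294118 225.78431373] ((337.1689147949219, 226.7364959716797), (13.252230644226074, 16.855907440185547), 54.462318420410156)
top 84 (297, 184, 8, 16) [300.36904762 192.25      ] ((300.5, 191.5), (15.0, 7.0), 90.0)
[ 276  173   93   54 1738] [316.18527043 199.71001151]
((322.2055358886719, 199.8493194580078), (88.0633773803711, 37.67568588256836), 11.575190544128418)
[[ 0.5331  0.1604  0.016 ]
 [ 0.6369  0.1398  0.016 ]
 [ 0.5835 -0.1002  0.016 ]
 [ 0.4814 -0.0768  0.016 ]] [0.5587122  0.03080796 0.016     ] [np.float64(0.2427), np.float64(0.1058), np.float64(0.2458), np.float64(0.1048)]
```

View pics/topc.png

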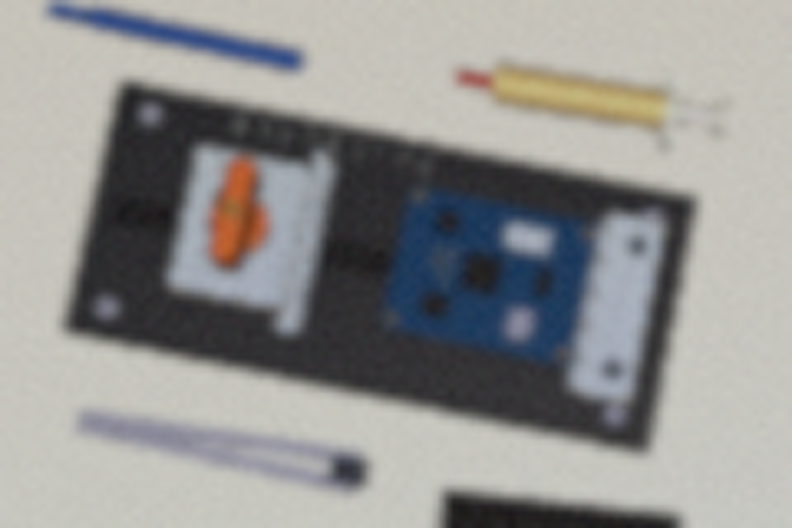

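View pics/scc.png

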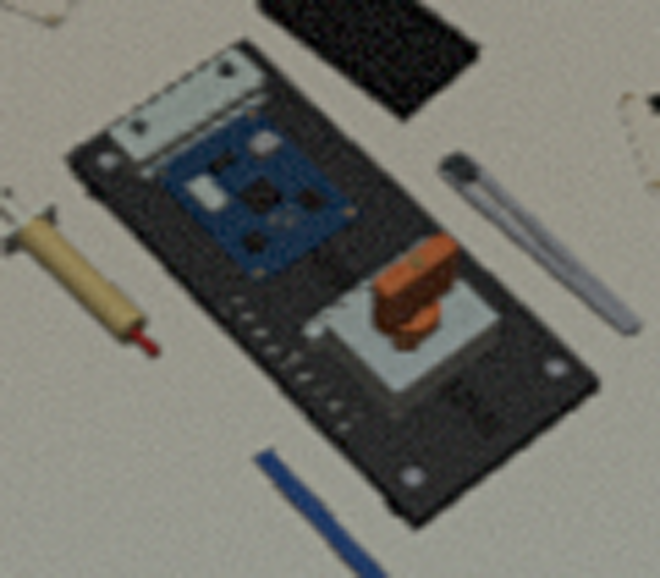

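The top crop shows the plate's corners clearly, the knob bar running along the fixture's x at crop (235,210), the board about 10 mm off the sliding jaw side, and the tools clear of the fixture. In the scene crop, the knob's top face is centred at about (413,262).

```bash
python3 - <<'E'
from h import *
o=lambda a:np.round(a,4)
print("tri",o(tri((335.1,222.6),(300.3,191.5))))
for n,uv in(("scene",(335.1,222.6)),("top",(300.3,191.5))): print(n,o(ray(n,uv,.086)),o(ray(n,uv,.074)))
F=np.array([.5587,.0308,0]);y=np.array([.215,.9766,0]);x=np.array([.9766,-.215,0])
for n,uv in(("scene",(335.1,222.6)),("top",(300.3,191.5))):
  d=ray(n,uv,.086)-F; print("fix",o([d@x,d@y]))
# scene-based fixture corners
c=np.array([[243,38],[600,383],[415,528],[66,158]])/5.5+[260,175]
W=np.array([ray("scene",q,.016) for q in c]);print(o(W),o(W.mean(0)))
s=observe();p=s["ee_pos"];h=.349
K=(ray("scene",(335.1,222.6),.086)+ray("top",(300.3,191.5),.086))/2
D=K-p;print("K",K,"tool shift",o([D@[np.cos(h),np.sin(h),0],D@[np.sin(h),-np.cos(h),0]]))
E
```

```text
tri [0.5714 0.086  0.0855]
scene [0.5716 0.0863 0.086 ] [0.5651 0.082  0.074 ]
top [0.5714 0.0859 0.086 ] [0.5733 0.0868 0.074 ]
fix [0.0007 0.0569]
fix [0.0005 0.0566]
[[ 0.4799 -0.08    0.016 ]
 [ 0.5347  0.1645  0.016 ]
 [ 0.6416  0.1414  0.016 ]
 [ 0.5861 -0.1015  0.016 ]] [0.5606 0.0311 0.016 ]
K [0.57147986 0.08610121 0.086     ] tool shift [ 0.5665 -0.4849]
```

Call:
{"method": "move_arm", "body": {
  "xyz": [
    [0.5665,-0.485,0.06],
    [0.5665,-0.485,0.06],
    [0.5665,-0.485,0.06],
    [0.5665,-0.485,0.06],
    [0.5665,-0.485,0.06],
    [0.5665,-0.485,0.06],
    [0.5665,-0.485,0.06],
    [0.5665,-0.485,0.06],
    [0.5665,-0.485,0.06],
    [0.5665,-0.485,0.06],
    [0.5665,-0.485,0.06],
    [0.5665,-0.485,0.06],
    [0.5665,-0.485,0.06],
    [0.5665,-0.485,0.06],
    [0.5665,-0.485,0.06],
    [0.5665,-0.485,0.06],
    [0.5665,-0.485,0.06],
    [0.5665,-0.485,0.06],
    [0.5665,-0.485,0.06],
    [0.5665,-0.485,0.06]
  ],
  "spin": [0.1,0.2,0.3,0.4,0.5,0.566,0.566,0.566,0.566,0.566,0.566,0.566,0.566,0.566,0.566,0.566,0.566,0.566,0.566,0.566],
  "jaw": -0.1
}}

```text
t: 1.77
ee_pos: [0.5719, 0.0874, 0.1869]
ee_rot: [3.124, -0.335, -0.001]
wrist_force: [-0.5, -1.0, -0.7]
gripper_width: 0.0481
gripper_force: 0.0
```

Call:
{"method": "move_arm", "body": {
  "xyz": [
    [0,0,0.03],
    [0,0,0.06],
    [0,0,0.085],
    [0,0,0.1],
    [0,0,0.107],
    [0,0,0.107]
  ],
  "spin": [0,0,0,0,0,0]
}}

```text
t: 2.27
ee_pos: [0.5697, 0.0843, 0.0791]
ee_rot: [3.122, -0.342, -0.006]
wrist_force: [0.2, 0.2, -0.1]
gripper_width: 0.0483
gripper_force: 0.0
```

```bash
python3 - <<'E'
from h import *
s=observe();print({k:np.round(s[k],4).tolist() for k in("ee_pos","ee_rot","wrist_force","torque")})
a=snapshot("scene")[160:260,270:400];b=snapshot("top")[140:240,240:370]
cv2.imwrite("pics/near.png",cv2.resize(np.vstack([a,b]),None,fx=3,fy=3,interpolation=cv2.INTER_CUBIC))
E
```

```text
{'ee_pos': [0.5697, 0.0843, 0.0791], 'ee_rot': [3.1222, -0.3424, -0.0063], 'wrist_force': [0.1913, 0.2201, -0.0965], 'torque': [0.0716, 0.0125, -0.0197]}
```

View pics/near.png

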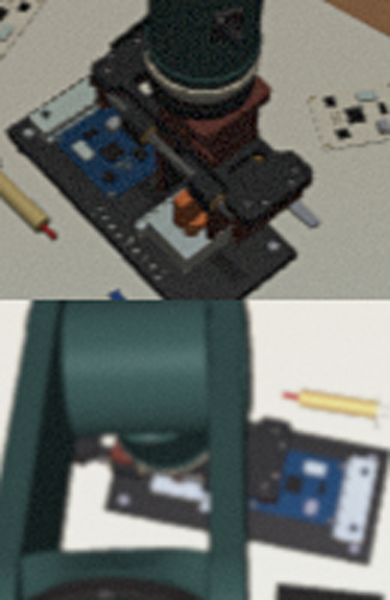

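The wing stands between the two fingers. I'll shift about 2 mm to the measured axis and close gently.

Call:
{"method": "move_arm", "body": {
  "xyz": [
    [0.0015,-0.002,-0.001],
    [0.0015,-0.002,-0.001],
    [0.0015,-0.002,-0.001],
    [0.0015,-0.002,-0.001],
    [0.0015,-0.002,-0.001],
    [0.0015,-0.002,-0.001]
  ],
  "spin": [0,0,0,0,0,0],
  "jaw": 1,
  "squeeze": 5
}}

```text
t: 2.87
ee_pos: [0.5736, 0.0873, 0.0819]
ee_rot: [-3.123, 0.34, -0.0]
wrist_force: [0.4, 2.2, 2.0]
gripper_width: 0.012
gripper_force: 4.4
```

```bash
cat > st.py <<'E'
from h import *
s=observe();h=2*np.arctan2(s["ee_rot"][1],s["ee_rot"][0]);h=(h+np.pi)%(2*np.pi)-np.pi
f=s["wrist_force"];p=s["ee_pos"]-np.array([.5587,.0308,0])
R=np.array([[.9766,-.215],[.215,.9766]])
print("t%.2f head %.4f Tz %.3f Ffix %s fz %.1f posfix %s z %.4f w %.4f g %.1f"%(s["t"],h,s["torque"][2],np.round(R@f[:2],1),f[2],np.round(R@p[:2],4),s["ee_pos"][2],s["gripper_width"],s["gripper_force"]))
E
python3 st.py
```

```text
t2.87 head -0.2171 Tz 0.020 Ffix [-0.1  2.3] fz 2.0 posfix [0.0024 0.0584] z 0.0819 w 0.0120 g 4.4
```

Call:
{"method": "move_arm", "body": {
  "xyz": [
    [0,0,0],
    [0,0,0],
    [0,0,0]
  ],
  "spin": [0,0,0],
  "squeeze": 40
}}

```text
t: 3.12
ee_pos: [0.5737, 0.0873, 0.0819]
ee_rot: [-3.123, 0.34, -0.0]
wrist_force: [0.2, 1.6, 2.5]
gripper_width: 0.0118
gripper_force: 40.0
```

```bash
python3 st.py
```

```text
t3.12 head -0.2172 Tz 0.012 Ffix [-0.2  1.6] fz 2.5 posfix [0.0025 0.0584] z 0.0819 w 0.0118 g 40.0
```

Call:
{"method": "move_arm", "body": {
  "xyz": [
    [0,0,0],
    [0,0,0],
    [0,0,0],
    [0,0,0]
  ],
  "spin": [-0.04,-0.08,-0.1,-0.1]
}}

```text
t: 3.45
ee_pos: [0.5737, 0.0875, 0.0819]
ee_rot: [-3.136, 0.184, -0.0]
wrist_force: [-0.9, 2.3, 3.8]
gripper_width: 0.0119
gripper_force: 40.0
```

```bash
python3 st.py
```

```text
t3.45 head -0.1172 Tz -0.173 Ffix [-1.4  2.1] fz 3.8 posfix [0.0025 0.0586] z 0.0819 w 0.0119 g 40.0
```

Call:
{"method": "move_arm", "body": {
  "xyz": [
    [0,0,0],
    [0,0,0],
    [0,0,0]
  ],
  "spin": [-0.02,-0.04,-0.04]
}}

```text
t: 3.7
ee_pos: [0.5737, 0.0875, 0.0819]
ee_rot: [-3.139, 0.119, -0.0]
wrist_force: [-1.1, 3.3, 5.4]
gripper_width: 0.012
gripper_force: 40.0
```

```bash
python3 st.py
```

```text
t3.70 head -0.0760 Tz -0.232 Ffix [-1.8  3. ] fz 5.4 posfix [0.0025 0.0587] z 0.0819 w 0.0120 g 40.0
```

Call:
{"method": "move_arm", "body": {
  "xyz": [
    [0,0,0],
    [0,0,0],
    [0,0,0]
  ],
  "spin": [-0.02,-0.03,-0.03]
}}

```text
t: 3.95
ee_pos: [0.5737, 0.0876, 0.0819]
ee_rot: [-3.14, 0.073, -0.0]
wrist_force: [-0.2, 3.2, 5.5]
gripper_width: 0.0121
gripper_force: 40.0
```

```bash
python3 st.py
```

```text
t3.95 head -0.0466 Tz -0.294 Ffix [-0.9  3.1] fz 5.5 posfix [0.0024 0.0587] z 0.0819 w 0.0121 g 40.0
```

Call:
{"method": "move_arm", "body": {
  "xyz": [
    [0,0,0],
    [0,0,0]
  ],
  "spin": [-0.015,-0.015]
}}

```text
t: 4.12
ee_pos: [0.5737, 0.0876, 0.0819]
ee_rot: [-3.14, 0.05, -0.001]
wrist_force: [-0.8, 3.8, 5.3]
gripper_width: 0.0116
gripper_force: 40.0
```

```bash
python3 st.py
```

```text
t4.12 head -0.0316 Tz -0.349 Ffix [-1.6  3.6] fz 5.3 posfix [0.0024 0.0587] z 0.0819 w 0.0116 g 40.0
```

Call:
{"method": "move_arm", "body": {
  "xyz": [
    [0,0,0],
    [0,0,0],
    [0,0,0],
    [0,0,0],
    [0,0,0],
    [0,0,0]
  ],
  "spin": [0.07,0.14,0.21,0.26,0.3,0.3]
}}

```text
t: 4.62
ee_pos: [0.5736, 0.087, 0.0819]
ee_rot: [3.098, -0.52, 0.0]
wrist_force: [-1.7, 1.4, 5.9]
gripper_width: 0.0119
gripper_force: 40.0
```

```bash
python3 st.py
```

```text
t4.62 head -0.3329 Tz 0.186 Ffix [-1.9  1. ] fz 5.9 posfix [0.0025 0.0581] z 0.0819 w 0.0119 g 40.0
```

Call:
{"method": "move_arm", "body": {
  "xyz": [
    [0,0,0],
    [0,0,0],
    [0,0,0]
  ],
  "spin": [0.02,0.04,0.04]
}}

```text
t: 4.87
ee_pos: [0.5736, 0.087, 0.0818]
ee_rot: [3.087, -0.58, 0.0]
wrist_force: [-0.8, 2.1, 5.2]
gripper_width: 0.0119
gripper_force: 40.0
```

```bash
python3 st.py
```

```text
t4.87 head -0.3716 Tz 0.235 Ffix [-1.2  1.8] fz 5.2 posfix [0.0024 0.058 ] z 0.0818 w 0.0119 g 40.0
```

Call:
{"method": "move_arm", "body": {
  "xyz": [
    [0,0,0],
    [0,0,0],
    [0,0,0]
  ],
  "spin": [0.02,0.03,0.03]
}}

```text
t: 5.12
ee_pos: [0.5736, 0.0869, 0.0819]
ee_rot: [3.078, -0.625, 0.0]
wrist_force: [-1.7, 0.8, 5.4]
gripper_width: 0.0117
gripper_force: 40.0
```

```bash
python3 st.py
```

```text
t5.12 head -0.4010 Tz 0.303 Ffix [-1.9  0.4] fz 5.4 posfix [0.0025 0.058 ] z 0.0819 w 0.0117 g 40.0
```

Call:
{"method": "move_arm", "body": {
  "xyz": [
    [0,0,0],
    [0,0,0],
    [0,0,0],
    [0,0,0],
    [0,0,0],
    [0,0,0],
    [0,0,0]
  ],
  "spin": [-0.07,-0.14,-0.21,-0.27,-0.31,-0.34,-0.34]
}}

```text
t: 5.7
ee_pos: [0.5738, 0.0877, 0.0819]
ee_rot: [-3.139, 0.095, -0.001]
wrist_force: [-0.4, 4.6, 4.6]
gripper_width: 0.0116
gripper_force: 40.0
```

```bash
python3 st.py
```

```text
t5.70 head -0.0604 Tz -0.233 Ffix [-1.4  4.4] fz 4.6 posfix [0.0025 0.0588] z 0.0819 w 0.0116 g 40.0
```

Call:
{"method": "move_arm", "body": {
  "xyz": [
    [0,0,0],
    [0,0,0],
    [0,0,0]
  ],
  "spin": [-0.02,-0.04,-0.04]
}}

```text
t: 5.95
ee_pos: [0.5737, 0.0877, 0.0819]
ee_rot: [-3.14, 0.033, -0.001]
wrist_force: [-0.9, 4.3, 4.7]
gripper_width: 0.0118
gripper_force: 40.0
```

```bash
python3 st.py
```

```text
t5.95 head -0.0212 Tz -0.278 Ffix [-1.8  4. ] fz 4.7 posfix [0.0024 0.0588] z 0.0819 w 0.0118 g 40.0
```

Call:
{"method": "move_arm", "body": {
  "xyz": [
    [0,0,0],
    [0,0,0],
    [0,0,0]
  ],
  "spin": [-0.015,-0.03,-0.03]
}}

```text
t: 6.2
ee_pos: [0.5738, 0.0878, 0.0819]
ee_rot: [-3.14, -0.013, -0.001]
wrist_force: [-1.0, 4.9, 5.5]
gripper_width: 0.0121
gripper_force: 40.0
```

```bash
python3 st.py
```

```text
t6.20 head 0.0084 Tz -0.382 Ffix [-2.   4.6] fz 5.5 posfix [0.0024 0.0589] z 0.0819 w 0.0121 g 40.0
```

Call:
{"method": "move_arm", "body": {
  "xyz": [
    [0,0,0],
    [0,0,0],
    [0,0,0],
    [0,0,0],
    [0,0,0],
    [0,0,0],
    [0,0,0],
    [0,0,0]
  ],
  "spin": [0.07,0.14,0.21,0.28,0.34,0.37,0.39,0.39]
}}

```text
t: 6.87
ee_pos: [0.5736, 0.0869, 0.0819]
ee_rot: [3.084, -0.596, 0.0]
wrist_force: [-0.9, 1.0, 5.1]
gripper_width: 0.0119
gripper_force: 40.0
```

```bash
python3 st.py
```

```text
t6.87 head -0.3816 Tz 0.242 Ffix [-1.1  0.8] fz 5.1 posfix [0.0025 0.058 ] z 0.0819 w 0.0119 g 40.0
```

Call:
{"method": "move_arm", "body": {
  "xyz": [
    [0,0,0],
    [0,0,0],
    [0,0,0]
  ],
  "spin": [0.015,0.03,0.03]
}}

```text
t: 7.12
ee_pos: [0.5736, 0.0869, 0.0819]
ee_rot: [3.075, -0.641, 0.0]
wrist_force: [-1.6, 0.9, 5.9]
gripper_width: 0.0118
gripper_force: 40.0
```

```bash
python3 st.py
```

```text
t7.12 head -0.4111 Tz 0.311 Ffix [-1.8  0.5] fz 5.9 posfix [0.0025 0.058 ] z 0.0819 w 0.0118 g 40.0
```

Call:
{"method": "move_arm", "body": {
  "xyz": [
    [0,0,0],
    [0,0,0],
    [0,0,0],
    [0,0,0],
    [0,0,0],
    [0,0,0],
    [0,0,0],
    [0,0,0]
  ],
  "spin": [-0.07,-0.14,-0.21,-0.28,-0.34,-0.38,-0.4,-0.4]
}}

```text
t: 7.78
ee_pos: [0.5738, 0.0879, 0.0819]
ee_rot: [-3.14, 0.017, -0.001]
wrist_force: [-1.1, 4.9, 5.2]
gripper_width: 0.0119
gripper_force: 40.0
```

```bash
python3 st.py
```

```text
t7.78 head -0.0111 Tz -0.210 Ffix [-2.1  4.6] fz 5.2 posfix [0.0024 0.059 ] z 0.0819 w 0.0119 g 40.0
```

Call:
{"method": "move_arm", "body": {
  "xyz": [
    [0,0,0],
    [0,0,0],
    [0,0,0]
  ],
  "spin": [-0.02,-0.04,-0.04]
}}

```text
t: 8.03
ee_pos: [0.5738, 0.088, 0.0819]
ee_rot: [-3.14, -0.045, -0.001]
wrist_force: [-0.8, 4.7, 5.5]
gripper_width: 0.0118
gripper_force: 40.0
```

```bash
python3 st.py
```

```text
t8.03 head 0.0286 Tz -0.385 Ffix [-1.8  4.4] fz 5.5 posfix [0.0025 0.0591] z 0.0819 w 0.0118 g 40.0
```

Call:
{"method": "move_arm", "body": {
  "xyz": [
    [0,0,0],
    [0,0,0],
    [0,0,0]
  ],
  "spin": [-0.015,-0.03,-0.03]
}}

```text
t: 8.28
ee_pos: [0.5738, 0.088, 0.0819]
ee_rot: [-3.139, -0.091, -0.001]
wrist_force: [-0.7, 5.7, 5.7]
gripper_width: 0.0118
gripper_force: 40.0
```

```bash
python3 st.py
```

```text
t8.28 head 0.0582 Tz -0.418 Ffix [-1.9  5.5] fz 5.7 posfix [0.0024 0.0591] z 0.0819 w 0.0118 g 40.0
```

Torque 0.42 is close enough to the 0.5 limit, so I'm easing off now and will use single, smaller steps from here.

Call:
{"method": "move_arm", "body": {
  "xyz": [
    [0,0,0],
    [0,0,0],
    [0,0,0],
    [0,0,0],
    [0,0,0],
    [0,0,0],
    [0,0,0],
    [0,0,0]
  ],
  "spin": [0.07,0.14,0.21,0.28,0.35,0.41,0.45,0.45]
}}

```text
t: 8.95
ee_pos: [0.5736, 0.0868, 0.0819]
ee_rot: [3.08, -0.612, 0.0]
wrist_force: [-1.4, 1.1, 5.2]
gripper_width: 0.0114
gripper_force: 40.0
```

```bash
python3 st.py
```

```text
t8.95 head -0.3925 Tz 0.284 Ffix [-1.6  0.8] fz 5.2 posfix [0.0025 0.0579] z 0.0819 w 0.0114 g 40.0
```

Call:
{"method": "move_arm", "body": {
  "xyz": [
    [0,0,0],
    [0,0,0]
  ],
  "spin": [0.018,0.018]
}}

```text
t: 9.12
ee_pos: [0.5735, 0.0868, 0.0818]
ee_rot: [3.075, -0.638, 0.0]
wrist_force: [-1.2, 0.8, 5.0]
gripper_width: 0.0116
gripper_force: 40.0
```

```bash
python3 st.py
```

```text
t9.12 head -0.4092 Tz 0.308 Ffix [-1.3  0.5] fz 5.0 posfix [0.0024 0.0578] z 0.0818 w 0.0116 g 40.0
```

Call:
{"method": "move_arm", "body": {
  "xyz": [
    [0,0,0],
    [0,0,0],
    [0,0,0],
    [0,0,0],
    [0,0,0],
    [0,0,0],
    [0,0,0],
    [0,0,0]
  ],
  "spin": [-0.07,-0.14,-0.21,-0.28,-0.35,-0.4,-0.43,-0.43]
}}

```text
t: 9.78
ee_pos: [0.5737, 0.0878, 0.0819]
ee_rot: [-3.14, -0.034, -0.001]
wrist_force: [-0.3, 4.7, 4.7]
gripper_width: 0.0117
gripper_force: 40.0
```

```bash
python3 st.py
```

```text
t9.78 head 0.0219 Tz -0.082 Ffix [-1.3  4.5] fz 4.7 posfix [0.0024 0.0589] z 0.0819 w 0.0117 g 40.0
```

Call:
{"method": "move_arm", "body": {
  "xyz": [
    [0,0,0],
    [0,0,0],
    [0,0,0],
    [0,0,0]
  ],
  "spin": [-0.03,-0.06,-0.08,-0.08]
}}

```text
t: 10.12
ee_pos: [0.5738, 0.0882, 0.0819]
ee_rot: [-3.136, -0.159, -0.001]
wrist_force: [-1.0, 6.1, 4.2]
gripper_width: 0.0121
gripper_force: 40.0
```

```bash
python3 st.py
```

```text
t10.12 head 0.1010 Tz -0.069 Ffix [-2.2  5.7] fz 4.2 posfix [0.0024 0.0593] z 0.0819 w 0.0121 g 40.0
```

Call:
{"method": "move_arm", "body": {
  "xyz": [
    [0,-0.0003,0],
    [0,-0.0006,0],
    [0,-0.001,0],
    [0,-0.0012,0],
    [0,-0.0014,0],
    [0,-0.0016,0],
    [0,-0.0016,0],
    [0,-0.0016,0]
  ],
  "spin": [-0.07,-0.14,-0.21,-0.28,-0.35,-0.4,-0.4,-0.4]
}}

```text
t: 10.78
ee_pos: [0.5737, 0.0888, 0.0818]
ee_rot: [3.044, 0.775, 0.001]
wrist_force: [0.9, 1.3, 5.5]
gripper_width: 0.0118
gripper_force: 40.0
```

```bash
python3 st.py
```

```text
t10.78 head 0.4988 Tz 0.089 Ffix [0.6 1.4] fz 5.5 posfix [0.0022 0.0598] z 0.0818 w 0.0118 g 40.0
```

Call:
{"method": "move_arm", "body": {
  "xyz": [
    [-0.002,0.0023,0],
    [-0.0039,0.0045,0],
    [-0.0059,0.0068,0],
    [-0.0079,0.0091,0],
    [-0.0098,0.0113,0],
    [-0.0118,0.0136,0],
    [-0.0138,0.0158,0],
    [-0.0157,0.0181,0],
    [-0.0177,0.0204,0],
    [-0.0177,0.0204,0]
  ],
  "spin": [0,0,0,0,0,0,0,0,0,0]
}}

```text
t: 11.62
ee_pos: [0.5677, 0.0616, 0.0818]
ee_rot: [3.044, 0.775, -0.0]
wrist_force: [-0.4, -1.0, 6.1]
gripper_width: 0.0116
gripper_force: 40.0
```

```bash
python3 st.py
```

```text
t11.62 head 0.4985 Tz -0.045 Ffix [-0.2 -1.1] fz 6.1 posfix [0.0021 0.032 ] z 0.0818 w 0.0116 g 40.0
```

Call:
{"method": "move_arm", "body": {
  "xyz": [
    [-0.0013,0.0015,0],
    [-0.0026,0.003,0],
    [-0.0039,0.0045,0],
    [-0.0052,0.006,0],
    [-0.0052,0.006,0]
  ],
  "spin": [0,0,0,0,0]
}}

```text
t: 12.03
ee_pos: [0.566, 0.054, 0.0818]
ee_rot: [3.044, 0.775, 0.0]
wrist_force: [-0.1, 0.0, 5.1]
gripper_width: 0.0116
gripper_force: 40.0
```

```bash
python3 st.py;python3 - <<'E'
from h import *
a=snapshot("scene")[180:260,260:360];b=snapshot("top")[160:240,280:380]
cv2.imwrite("pics/n2.png",cv2.resize(np.hstack([a,b]),None,fx=4,fy=4,interpolation=cv2.INTER_CUBIC))
E
```

```text
t12.03 head 0.4984 Tz 0.032 Ffix [-0.1  0. ] fz 5.1 posfix [0.0021 0.0243] z 0.0818 w 0.0116 g 40.0
```

View pics/n2.png

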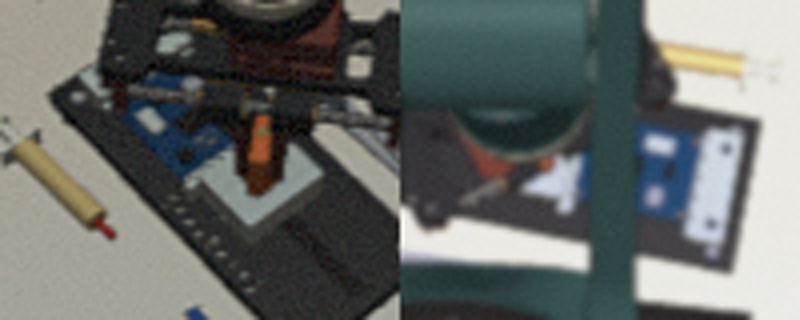

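The jaw is close to the board's near edge; about 5 mm remain. I'll creep while watching the force.

Call:
{"method": "move_arm", "body": {
  "xyz": [
    [-0.0007,0.0008,0],
    [-0.0013,0.0015,0],
    [-0.002,0.0023,0],
    [-0.002,0.0023,0]
  ],
  "spin": [0,0,0,0]
}}

```text
t: 12.47
ee_pos: [0.5654, 0.0513, 0.0818]
ee_rot: [3.044, 0.775, 0.0]
wrist_force: [-0.2, 0.7, 5.1]
gripper_width: 0.0117
gripper_force: 40.0
```

```bash
python3 st.py
```

```text
t12.47 head 0.4985 Tz 0.033 Ffix [-0.3  0.6] fz 5.1 posfix [0.0021 0.0215] z 0.0818 w 0.0117 g 40.0
```

Call:
{"method": "move_arm", "body": {
  "xyz": [
    [-0.0004,0.0004,0],
    [-0.0007,0.0008,0],
    [-0.0007,0.0008,0]
  ],
  "spin": [0,0,0]
}}

```text
t: 12.72
ee_pos: [0.5652, 0.0504, 0.0818]
ee_rot: [3.044, 0.775, 0.0]
wrist_force: [-0.4, 1.1, 5.8]
gripper_width: 0.0116
gripper_force: 40.0
```

```bash
python3 st.py
```

```text
t12.72 head 0.4984 Tz -0.000 Ffix [-0.6  1. ] fz 5.8 posfix [0.0021 0.0205] z 0.0818 w 0.0116 g 40.0
```

Call:
{"method": "move_arm", "body": {
  "xyz": [
    [-0.0004,0.0004,0],
    [-0.0007,0.0008,0],
    [-0.0007,0.0008,0]
  ],
  "spin": [0,0,0]
}}

```text
t: 12.97
ee_pos: [0.5649, 0.0494, 0.0818]
ee_rot: [3.044, 0.775, 0.0]
wrist_force: [-0.5, 0.9, 5.3]
gripper_width: 0.0119
gripper_force: 40.0
```

```bash
python3 st.py
```

```text
t12.97 head 0.4984 Tz -0.059 Ffix [-0.6  0.8] fz 5.3 posfix [0.0021 0.0195] z 0.0818 w 0.0119 g 40.0
```

Call:
{"method": "move_arm", "body": {
  "xyz": [
    [-0.0004,0.0004,0],
    [-0.0007,0.0008,0],
    [-0.0007,0.0008,0]
  ],
  "spin": [0,0,0]
}}

```text
t: 13.22
ee_pos: [0.5648, 0.0487, 0.0818]
ee_rot: [-3.044, -0.775, -0.001]
wrist_force: [0.7, 3.7, 5.2]
gripper_width: 0.0119
gripper_force: 40.0
```

```bash
python3 st.py
```

```text
t13.22 head 0.4983 Tz -0.028 Ffix [-0.1  3.8] fz 5.2 posfix [0.0021 0.0188] z 0.0818 w 0.0119 g 40.0
```

Contact with the board: force rose to about 4 N. I'll tighten in stages, keeping that light press.

Call:
{"method": "move_arm", "body": {
  "xyz": [
    [-0.0001,0.0002,0],
    [-0.0001,0.0004,0],
    [-0.0002,0.0006,0],
    [-0.0002,0.0008,0],
    [-0.0002,0.0008,0]
  ],
  "spin": [0.07,0.14,0.21,0.27,0.27]
}}

```text
t: 13.63
ee_pos: [0.5649, 0.0483, 0.0818]
ee_rot: [-3.121, -0.353, -0.0]
wrist_force: [-0.3, 5.4, 5.4]
gripper_width: 0.0117
gripper_force: 40.0
```

```bash
python3 st.py
```

```text
t13.63 head 0.2252 Tz -0.009 Ffix [-1.5  5.2] fz 5.4 posfix [0.0023 0.0184] z 0.0818 w 0.0117 g 40.0
```

Call:
{"method": "move_arm", "body": {
  "xyz": [
    [0,0.0002,0],
    [-0.0001,0.0004,0],
    [-0.0001,0.0006,0],
    [-0.0002,0.0007,0],
    [-0.0002,0.0008,0],
    [-0.0002,0.0009,0],
    [-0.0002,0.0009,0]
  ],
  "spin": [0.07,0.14,0.21,0.28,0.34,0.39,0.39]
}}

```text
t: 14.22
ee_pos: [0.5649, 0.0477, 0.0818]
ee_rot: [-3.13, 0.258, -0.0]
wrist_force: [-1.1, 6.9, 5.0]
gripper_width: 0.0119
gripper_force: 40.0
```

```bash
python3 st.py
```

```text
t14.22 head -0.1642 Tz 0.064 Ffix [-2.6  6.5] fz 5.0 posfix [0.0024 0.0178] z 0.0818 w 0.0119 g 40.0
```

Call:
{"method": "move_arm", "body": {
  "xyz": [
    [0,0.0001,0],
    [0,0.0002,0],
    [0,0.0003,0],
    [0,0.0003,0]
  ],
  "spin": [0.05,0.1,0.15,0.15]
}}

```text
t: 14.55
ee_pos: [0.5649, 0.0475, 0.0818]
ee_rot: [-3.102, 0.491, -0.0]
wrist_force: [-0.9, 6.7, 5.3]
gripper_width: 0.0118
gripper_force: 40.0
```

```bash
python3 st.py
```

```text
t14.55 head -0.3141 Tz 0.061 Ffix [-2.3  6.3] fz 5.3 posfix [0.0024 0.0176] z 0.0818 w 0.0118 g 40.0
```

Call:
{"method": "move_arm", "body": {
  "xyz": [
    [0,0,0],
    [0,0,0],
    [0,0,0]
  ],
  "spin": [0.03,0.06,0.06]
}}

```text
t: 14.8
ee_pos: [0.5648, 0.0474, 0.0819]
ee_rot: [-3.086, 0.582, -0.0]
wrist_force: [-1.3, 6.1, 4.8]
gripper_width: 0.0119
gripper_force: 40.0
```

```bash
python3 st.py
```

```text
t14.80 head -0.3729 Tz 0.203 Ffix [-2.6  5.7] fz 4.8 posfix [0.0024 0.0176] z 0.0819 w 0.0119 g 40.0
```

Call:
{"method": "move_arm", "body": {
  "xyz": [
    [0,0,0],
    [0,0,0],
    [0,0,0]
  ],
  "spin": [0.02,0.04,0.04]
}}

```text
t: 15.05
ee_pos: [0.5648, 0.0474, 0.0818]
ee_rot: [-3.074, 0.643, 0.0]
wrist_force: [-0.3, 7.4, 5.8]
gripper_width: 0.0116
gripper_force: 40.0
```

```bash
python3 st.py
```

```text
t15.05 head -0.4123 Tz 0.256 Ffix [-1.9  7.1] fz 5.8 posfix [0.0024 0.0175] z 0.0818 w 0.0116 g 40.0
```

Call:
{"method": "move_arm", "body": {
  "xyz": [
    [0,0,0],
    [0,0,0],
    [0,0,0]
  ],
  "spin": [0.02,0.03,0.03]
}}

```text
t: 15.3
ee_pos: [0.5648, 0.0474, 0.0818]
ee_rot: [-3.064, 0.688, 0.0]
wrist_force: [-0.2, 6.4, 5.6]
gripper_width: 0.0119
gripper_force: 40.0
```

```bash
python3 st.py
```

```text
t15.30 head -0.4415 Tz 0.294 Ffix [-1.5  6.2] fz 5.6 posfix [0.0024 0.0175] z 0.0818 w 0.0119 g 40.0
```

Call:
{"method": "move_arm", "body": {
  "xyz": [
    [0,0,0],
    [0,0,0],
    [0,0,0],
    [0,0,0]
  ],
  "spin": [-0.05,-0.1,-0.12,-0.12]
}}

```text
t: 15.63
ee_pos: [0.5648, 0.0475, 0.0818]
ee_rot: [-3.1, 0.501, -0.0]
wrist_force: [-0.7, 6.4, 5.5]
gripper_width: 0.0116
gripper_force: 40.0
```

```bash
python3 st.py
```

```text
t15.63 head -0.3206 Tz 0.005 Ffix [-2.   6.1] fz 5.5 posfix [0.0024 0.0176] z 0.0818 w 0.0116 g 40.0
```

Unloaded, the wing sits 0.103 rad past its starting point, so the screw is on its stop. Releasing and lifting.

Call:
{"method": "move_arm", "body": {
  "xyz": [
    [0,0,0],
    [0,0,0],
    [0,0,0],
    [0,0,0],
    [0,0,0]
  ],
  "spin": [0,0,0,0,0],
  "jaw": -0.1
}}

```text
t: 16.05
ee_pos: [0.5645, 0.0462, 0.0814]
ee_rot: [3.101, -0.501, -0.001]
wrist_force: [-0.3, -0.1, -0.0]
gripper_width: 0.0419
gripper_force: 0.0
```

Call:
{"method": "move_arm", "body": {
  "xyz": [
    [0,0,-0.02],
    [0,0,-0.05],
    [0,0,-0.08],
    [0,0,-0.12],
    [0,0,-0.15],
    [-0.04,0,-0.15],
    [-0.08,0.03,-0.15],
    [-0.11,0.07,-0.15],
    [-0.12,0.11,-0.15],
    [-0.12,0.15,-0.15],
    [-0.12,0.19,-0.15],
    [-0.12,0.23,-0.15],
    [-0.12,0.27,-0.15],
    [-0.12,0.31,-0.15],
    [-0.12,0.31,-0.15],
    [-0.12,0.31,-0.15]
  ],
  "spin": [0,0,0,0,0,0,0,0,0,0,0,0,0,0,0,0]
}}

```text
t: 17.38
ee_pos: [0.3526, -0.2123, 0.2317]
ee_rot: [3.1, -0.509, 0.0]
wrist_force: [0.2, 1.0, 0.3]
gripper_width: 0.0481
gripper_force: 0.0
```

```bash
python3 st.py;python3 - <<'E'
from h import *
A=snapshot("scene");B=snapshot("top")
cv2.imwrite("pics/end_s.png",A);cv2.imwrite("pics/end_t.png",B)
a=A[150:290,250:390];b=B[140:280,260:400]
cv2.imwrite("pics/end.png",cv2.resize(np.hstack([a,b]),None,fx=2.85,fy=2.85,interpolation=cv2.INTER_CUBIC))
E
```

```text
t17.38 head -0.3256 Tz 0.048 Ffix [-0.  1.] fz 0.3 posfix [-0.149  -0.2817] z 0.2317 w 0.0481 g 0.0
```

View pics/end.png

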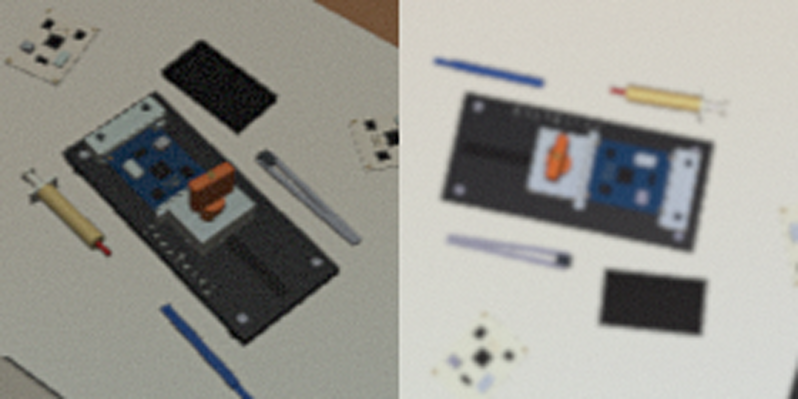

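The board sits between both jaws with no visible gap at either end (top crop x about 593 to 668). The knob is tight and nothing else has moved.

```bash
python3 -c "
from rig import *
print(sign_off())"
```

```text
the job is handed in; nothing more can be done
None
```

The seized knob broke free on the fourth loosening stroke, the jaw was closed lightly on the board (about 6–7 N), the knob was turned back to its tight stop and released, and the job is handed in; the highest torque I read was 0.42 N m against the 0.5 N m crack limit.

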